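# Ride along with a sample on the coasting tube carousel

## Task

Check the sample in the wide pot for clots while it is being turned: push the tube carousel round (its upright handle is there for that), gently and no faster than one turn in two and a half seconds, and let go so that it coasts by itself. While it is still coasting at a clear pace (a turn in five seconds or quicker) and without touching it, ride round above the pot with the gripper, fingertips centred over the screw cap and about three centimetres above it, for six seconds without a break; then let the carousel come to a standstill and finish with the gripper clear of it. Leave everything else on the bench undisturbed.

Things in the scene. Friction and masses are not known exactly. Their poses are not given: they have to be found in the camera images.
- carousel: Tube carousel fixed on the bench. Origin: on the vertical turning axis, at bench height. On a 170 mm foot turns a white rotor: disc 260 mm wide, top 48 mm above the bench; second disc 252 mm wide, top 81 mm; central 28 mm column to 118 mm. Fixed in it, 105 mm from the axis: one wide pot and four narrow tubes with 19 mm caps (tops 103 mm).
- rotor (a joint): Rotor angle, rad, counter-clockwise from above, no stops (counts on past a turn). At 0 the wide pot lies from the axis towards world +x, the push handle towards -x. Undriven, coasts: nominal inertia 0.0167 kg m2 (real 0.8 to 1.3 times that), drag 0.0002 N m per rad/s plus 0.0015 N m dry friction; from 2 rad/s it runs about 20 s.
- pot_cap (a point): Centre of the top face of the wide pot's screw cap: the only wide pot on the rotor (body 30 mm, cap 36 mm in diameter), 105 mm from the turning axis, cap top 120 mm above the bench; z axis up. It goes round with the rotor.
- handle_top (a point): Top centre of the push handle: the upright black round post on the rotor's edge, straight across the axis from the wide pot, 20 mm in diameter, 115 mm from the axis, top 150 mm above the bench, free on all sides above 105 mm. Push it along the rim, in either sense.
- reagent_bottle: Bystander: large white reagent bottle, 84 mm diameter, 200 mm tall, loose on the bench. Origin: centre of its underside.
- jar: Bystander: low round sample jar, 64 mm diameter, 60 mm tall, loose on the bench. Origin: centre of its underside.
- dropper: Bystander: small dropper bottle, 32 mm diameter, 70 mm tall, loose on the bench. Origin: centre of its underside.
- tube_rack: Bystander: steel tube rack 75 x 200 mm with capped tubes, 91 mm tall over all, loose on the bench. Origin: centre of its underside.
- scissors: Bystander: scissors lying flat, 145 mm long, 8 mm thick, loose on the bench. Origin: underside, near the pivot.
- pen: Bystander: marker pen lying flat, 135 mm long, 11 mm thick, loose on the bench. Origin: centre of its underside.
- slide_box: Bystander: flat slide box 100 x 170 x 35 mm, loose on the bench. Origin: centre of its underside.

How it is judged:
By the outcome, as a careful person would: the job done as asked, in the order asked, and still so for the second after the job is handed in, with the robot touching nothing.
It also fails if it takes over 72 s, if anything falls off the work surface, if the arm or the gripper's body presses on something with over 40 N, if the wrist force passes 120 N, or if a joint passes its speed limit or range.

## Robot

A 7-joint arm with a two-finger parallel gripper is mounted at the origin on the work surface. World frame = base frame: x ahead of the robot, y to its left, z up, the work surface at z = 0. Lengths are in m, angles in rad, forces in N, time in s.
With the tool pointing down it reaches from about 0.4 to 0.85 m from the base axis. Payload 4.5 kg.
Tool frame: the origin (TCP) lies between the finger pads, 19 mm behind the fingertips; this is the grasp point; z points along the fingers, y is the line along which they close (so a half turn about z gives the same grasp; the last joint's range is limited). The gripper opens to 88 mm and grips with 3 to 60 N. Pads are 18 mm wide; open, the fingers measure 123 mm over their backs; the gripper's body (75 mm by 187 mm) begins 45 mm behind the grasp point.
Start: joints at [1.255, 0.689, -0.195, 1.565, 0.157, 0.902, -0.215], TCP at [0.214, -0.587, 0.257] pointing down, gripper open.
Joint ranges: [-3.01, 3.01], [-0.46, 2.08], [-1.47, 1.51], [0.13, 2.56], [-1, 4.14], [0.04, 2.09], [-2.66, 2.66]. Speed limits (rad/s): [2.57, 2.57, 3.14, 3.14, 3.14, 3.14, 3.14].

## Interface

Orientations are given as a unit quaternion [x, y, z, w].
In Python, from plant import r gives the robot as it stands.
- The arm moves only by the tool move_arm, never from a script. Its argument "targets" is a list that holds one entry, the list of rows, each a list of 7 numbers: the opening, from 0 (shut) to 1 (fully open), then the shift along the tool's x, y, z in mm, then the turn, a rotation vector about the tool's x, y, z in degrees. In form: [[[claw, dx, dy, dz, ax, ay, az], ...]]. A call has 1 to 10 rows; each row is the pose to reach, as a shift and turn from the pose commanded when the call began, along the tool's axes at that moment; what a row does not reach only later rows make up. A row lasts 1/8 s, in which the tool goes at most 62.5 mm and 10.7 degrees, less where a joint would pass 70% of its speed; a pose out of reach is approached as far as the arm can. A call with a gripper value outside its range is refused whole. The fingers move at their own pace and stop on an object; "newtons" is the grip in N (left out, the last holds). Time passes only in rows, so rows that repeat a pose let the fingers close. It gives the time, the measured TCP pose, the force, the opening and the grip force at its end, in the units of the state.
- r.get_state(): the state, without advancing time (a new reading comes with each control period).
- r.snapshot(name): name is "scene" or "top"; returns the picture (480x640x3 uint8, red, green, blue); there is no depth.
- r.camera_info(name): a dict with "fx", "fy", "cx", "cy" (pixels), "k1" (the pictures are not rectified: a ray, as slopes to the right and down, at radius r is drawn at 1 + k1 r^2 times it, then the intrinsics apply), "R" (3x3) and "t" (3): a world point X has camera coordinates R X + t. Camera axes: x right, y down, z forward; pixel columns grow to the right and rows downward; lengths in m; the calibration is good to about 2 mm. A picture is of the moment at which its call begins. camera_info takes no time and is no camera call.
- r.finish_job(): hands the job in; it is judged then, once.
The state is a dict: "clock": time; "q": joint angles; "qd": joint speeds; "joint_torque": joint torques, N m; "tool_pos": TCP position; "eef_rot": TCP orientation; "contact_force": force on the tool from outside, world axes, zero at the start; "moment": the same for the moment, N m; "opening": opening from 0.0 (shut) to 1.0 (fully open); "finger_force": force on a finger pad.
Only numpy, scipy, OpenCV 4.12 (cv2) and the standard library are available. Lean on these libraries where they do the work, as an engineer would, in place of code of your own. Each camera call takes 0.05 s, during which the arm holds its last target. There are 200 camera calls.

## Working session

There is one attempt and no reset: what is moved stays moved. The work goes in short steps, Python scripts to look and compute and a tool call to move; the robot and the scene stay as the last step left them, time stands still between calls to the robot, and variables do not carry over. Pictures are saved under pics/ and viewed, at most 10 in all, crops included, and the job is handed in when it is done.

Besides the shell and the picture viewer there is one more tool, called as name([rows], argument=value, ...), one row to a line, values as JSON. move_arm: Moves the arm, as the interface text tells. Its arguments: {"type":"object","properties":{"targets":{"type":"array","items":{"type":"array","items":{"type":"array","items":{"type":"number"}}}},"newtons":{"type":"number"}},"required":["targets"]}

```bash
mkdir -p pics; ls; python3 - <<'E'
from plant import r
import cv2,numpy as np
for n in("scene","top"):
    im=r.snapshot(n); cv2.imwrite(f"pics/{n}0.png",im[:,:,::-1])
    c=r.camera_info(n); print(n,{k:np.round(v,4).tolist() for k,v in c.items() if not isinstance(v,str)})
s=r.get_state(); print(s["clock"],s["tool_pos"],s["eef_rot"])
E
```

```text
pics
scene {'fx': 490.1988, 'fy': 490.1988, 'cx': 326.329, 'cy': 237.1899, 'k1': -0.0743, 'R': [[0.1688, 0.9855, -0.014], [0.5245, -0.1019, -0.8453], [-0.8345, 0.1354, -0.5341]], 't': [-0.0997, -0.2214, 1.7063]}
top {'fx': 580.3427, 'fy': 580.3427, 'cx': 315.3594, 'cy': 237.3569, 'k1': -0.1048, 'R': [[-0.0491, -0.9988, -0.0051], [-0.9785, 0.0492, -0.2002], [0.2002, -0.0049, -0.9797]], 't': [0.0192, 0.5794, 1.6892]}
0.1 [ 0.21398312 -0.58666798  0.25670498] [ 9.84739767e-01  1.74031429e-01 -1.78069104e-04 -7.88630169e-04]
```

View pics/scene0.png

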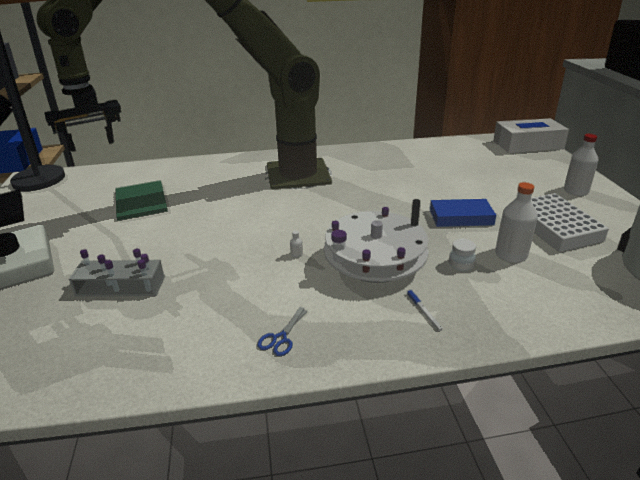

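View pics/top0.png

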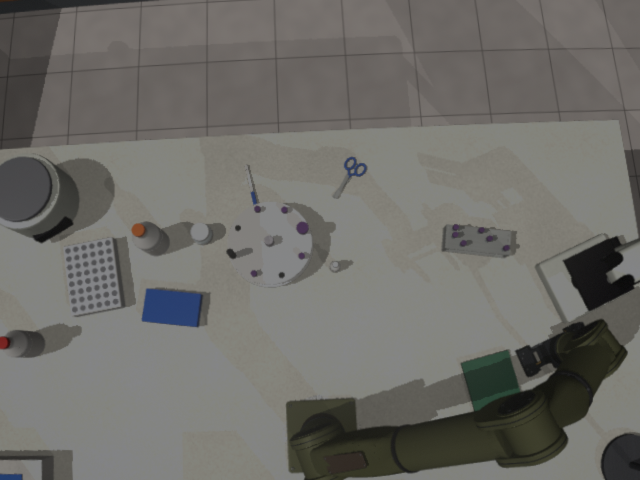

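The scene view shows the pot cap at about (339,237), handle top (415,200) and column (376,224). The top view shows the pot at (302,228), handle at (231,253) and column at (270,241). I'll triangulate these.

```bash
cat >h.py <<'E'
from plant import r
import cv2,numpy as np
from scipy.optimize import least_squares
CAM={n:r.camera_info(n) for n in("scene","top")}
def ray(n,uv):
    c=CAM[n];K=np.array([[c["fx"],0,c["cx"]],[0,c["fy"],c["cy"]],[0,0,1]])
    p=cv2.undistortPoints(np.array([[uv]],float),K,np.array([c["k1"],0,0,0.]))[0,0]
    R=np.array(c["R"]);return -R.T@np.array(c["t"]),R.T@np.array([p[0],p[1],1])
def plane(n,uv,z):
    o,d=ray(n,uv);return o+d*(z-o[2])/d[2]
def tri(a,b):
    A=np.zeros((3,3));v=np.zeros(3)
    for n,uv in(("scene",a),("top",b)):
        o,d=ray(n,uv);d/=np.linalg.norm(d);P=np.eye(3)-np.outer(d,d);A+=P;v+=P@o
    return np.linalg.solve(A,v)
def blobs(n,im=None,lo=(125,70,20),hi=(165,255,255),amin=8):
    im=r.snapshot(n) if im is None else im
    m=cv2.inRange(cv2.cvtColor(im,cv2.COLOR_RGB2HSV),lo,hi)
    k,_,st,ce=cv2.connectedComponentsWithStats(m)
    return [(ce[i],st[i,4],st[i,:4]) for i in range(1,k) if st[i,4]>=amin]
E
python3 - <<'E'
from h import *
s=cv2.imread("pics/scene0.png")[:,:,::-1];t=cv2.imread("pics/top0.png")[:,:,::-1]
for n,im in(("scene",s),("top",t)):
    print(n)
    for c,a,b in blobs(n,im):print(c.round(1),a,b.tolist())
print("blue",[ (c.round(0),a) for c,a,b in blobs("top",t,(100,120,40),(125,255,255),20)])
print("orange",[ (plane("top",c,.2).round(3),a) for c,a,b in blobs("top",t,(0,120,60),(18,255,255),20)])
for p,q in(((339,236),(302,228)),((415.5,201),(230,252)),((376.5,223),(269.5,240))):print(tri(p,q).round(4))
cv2.imwrite("pics/c1.png",np.hstack([cv2.resize(s[190:300,310:440],None,fx=3,fy=3,interpolation=2),cv2.resize(t[190:300,205:335],None,fx=3,fy=3,interpolation=2)])[:,:,::-1])
E
```

```text
scene
[385.2 208.4] 15 [383, 207, 5, 4]
[334.7 222.5] 19 [332, 221, 6, 5]
[338.6 233.5] 95 [332, 229, 14, 10]
[140.5 257.5] 105 [134, 249, 14, 19]
[401.1 249.8] 28 [398, 248, 7, 5]
[ 83.8 253.2] 39 [81, 250, 7, 8]
[366.  251.6] 26 [363, 250, 7, 4]
[104.9 261.3] 86 [98, 255, 15, 14]
top
[257.  208.5] 16 [255, 207, 5, 4]
[283.9 209.3] 20 [282, 207, 5, 5]
[302.  227.2] 97 [297, 222, 11, 11]
[455.8 226.5] 18 [454, 225, 5, 4]
[481.1 229.4] 17 [479, 228, 5, 4]
[455.  234.1] 20 [453, 232, 5, 5]
[489.5 238. ] 18 [487, 236, 6, 5]
[463.  242.5] 16 [461, 241, 5, 4]
[505.9 247.6] 17 [504, 246, 5, 4]
[301.2 255.4] 19 [299, 253, 5, 5]
[253.4 272.9] 17 [252, 271, 4, 5]
blue [(array([354., 168.]), np.int32(79)), (array([253., 197.]), np.int32(29)), (array([171., 307.]), np.int32(1780)), (array([ 10., 477.]), np.int32(110))]
orange [(array([0.598, 0.487, 0.2  ]), np.int32(132)), (array([0.297, 0.869, 0.2  ]), np.int32(87))]
[0.5993 0.0293 0.1097]
[0.5316 0.2367 0.146 ]
[0.5674 0.1267 0.1154]
```

View pics/c1.png

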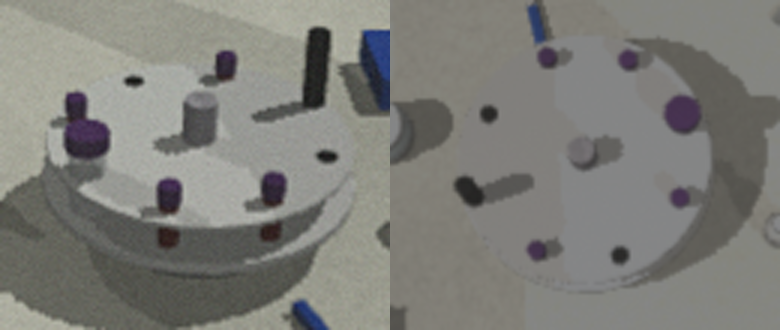

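```bash
python3 - <<'E'
from h import *
s=cv2.imread("pics/scene0.png")[:,:,::-1];t=cv2.imread("pics/top0.png")[:,:,::-1]
def rim(n,im):
    out=[]
    for c,a,b in blobs(n,im):
        p=plane(n,c,(.118 if n=="top" else .112) if a>80 else (.102 if n=="top" else .097))
        if np.hypot(p[0]-.567,p[1]-.127)<.16: out.append((p[:2],a))
    return out
T=rim("top",t);S=rim("scene",s)
for nm,L in(("top",T),("scene",S),("both",T+S)):
    P=np.array([p for p,_ in L])
    f=least_squares(lambda c:np.hypot(*(P-c).T)-.105,[.567,.127]);print(nm,f.x.round(4),(f.fun*1e3).round(1))
c=f.x
for L in(T,S):
    an=[(round(float(np.degrees(np.arctan2(*(p-c)[::-1]))),1),int(a)) for p,a in L];print(an)
h=tri((415.5,200),(230,251.5));print("handle",h,np.degrees(np.arctan2(*(h[:2]-c)[::-1])),np.hypot(*(h[:2]-c)))
E
```

```text
top [0.5672 0.1278] [-0.4 -0.2 -0.2 -0.1 -0.7]
scene [0.5633 0.1308] [ 1.3  1.7 -0.8  1.6  0.7]
both [0.5653 0.1293] [ 0.9  2.2  1.8  0.4 -3.1  3.7  1.2 -2.8  0.2 -1.8]
[(16.6, 16), (-27.6, 20), (-71.2, 97), (-115.9, 19), (153.0, 17)]
[(152.6, 15), (-118.2, 19), (-74.8, 95), (18.4, 28), (-27.4, 26)]
handle [0.53241623 0.23619062 0.14925629] 107.10227277873624 0.1118494599109807
```

The rim slots sit 45° apart. The axis is at about (0.5665, 0.1285), the pot at -72° and the handle at 108°. Those fit the given radii and heights. I'll approach via a safe waypoint, make a gentle test push clockwise to learn the drag and the arm's lag, then do the real push.

move_arm([
  [[0,17,-10,0,0,0,0],[0,51,-29,0,0,0,0],[0,91,-53,0,0,0,0],[0,135,-79,0,0,0,0],[0,179,-104,0,0,0,0],[0,223,-130,0,0,0,0],[0,267,-155,0,0,0,0],[0,304,-177,0,0,0,0],[0,327,-191,0,0,0,0],[0,337,-196,0,0,0,0]],
], newtons=10)

```text
clock: 1.35
tool_pos: [0.4649, -0.2844, 0.2574]
eef_rot: [0.984, 0.176, 0.0, -0.001]
contact_force: [0.2, -1.0, -0.3]
opening: 0.002
finger_force: 0.0
```

move_arm([
  [[0,12,-28,0,0,0,0],[0,34,-80,0,0,0,0],[0,58,-136,0,0,0,0],[0,82,-192,0,0,0,0],[0,106,-248,0,0,0,0],[0,130,-304,0,0,0,0],[0,155,-360,20,0,0,0],[0,177,-412,50,0,0,0],[0,194,-450,75,0,0,0],[0,202,-470,85,0,0,0]],
])

```text
clock: 2.6
tool_pos: [0.4912, 0.2257, 0.1708]
eef_rot: [0.984, 0.175, -0.001, -0.0]
contact_force: [0.1, -0.3, -0.0]
opening: 0.004
finger_force: 0.0
```

```bash
python3 - <<'E'
from h import *
im=r.snapshot("scene");t=r.snapshot("top")
cv2.imwrite("pics/c2.png",np.hstack([cv2.resize(im[110:310,290:450],None,fx=2.5,fy=2.5),cv2.resize(t[150:350,180:340],None,fx=2.5,fy=2.5)])[:,:,::-1])
s=r.get_state();print(s["clock"],s["tool_pos"],s["eef_rot"])
E
```

```text
2.7 [0.49118515 0.2257514  0.17120641] [ 9.84385293e-01  1.76024474e-01 -8.75028787e-04 -4.61659601e-04]
```

View pics/c2.png

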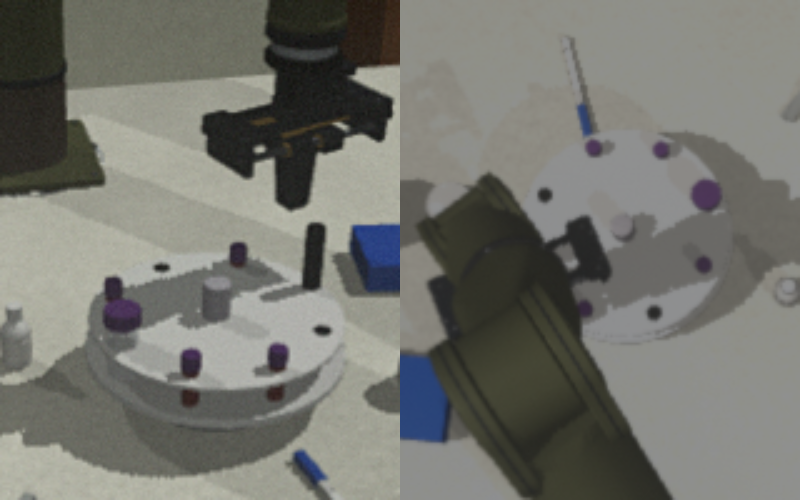

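```bash
cat >>h.py <<'E'
from scipy.spatial.transform import Rotation as Ro
C=np.array([.5665,.1285])
def D(psi):   # pusher centre to handle centre, psi = push direction in tool frame
    lo=min(.019/max(abs(np.cos(psi)),1e-6),.0275/max(abs(np.sin(psi)),1e-6)); return min(lo,.0285)
def pushpos(phi,yaw,z,sgn=-1,gap=0,rad=.115):
    a=phi+sgn*np.pi/2; hp=C+rad*np.array([np.cos(phi),np.sin(phi)])
    return np.r_[hp-(D(a-yaw)+gap)*np.array([np.cos(a),np.sin(a)]),z]
def rows(P,cmd,q):
    R=Ro.from_quat(q); return (R.inv().apply(np.array(P)-cmd)*1e3).round().astype(int).tolist()
E
python3 - <<'E'
from h import *
q0=[.98474,.17403,-.000178,-.000789]
cmd=np.array([.21398,-.58667,.25670])+Ro.from_quat(q0).apply([.539,-.666,.085]);print("cmd",cmd)
yaw=np.radians(20.1);phi0=np.radians(108)
P=[pushpos(phi0,yaw,z,gap=g) for z,g in((.160,.022),(.146,.016),(.146,.010),(.146,.005))]
w=0;ph=phi0;
for k in range(12):
    w=min(.95,w+.10); ph-=w*.125; P.append(pushpos(ph,yaw,.146))
    print(round(np.degrees(ph),1),round(w,2))
print(rows(P,cmd,q0))
E
```

```text
cmd [0.49200765 0.2238561  0.17273535]
107.3 0.1
105.9 0.2
103.7 0.3
100.8 0.4
97.3 0.5
93.0 0.6
87.9 0.7
82.2 0.8
75.8 0.9
69.0 0.95
62.2 0.95
55.4 0.95
[[0, -1, 13], [6, -1, 27], [12, -1, 27], [17, -1, 27], [24, -1, 27], [27, -1, 27], [31, -1, 27], [37, -1, 27], [44, -1, 27], [52, -1, 27], [62, 1, 27], [72, 3, 27], [83, 7, 27], [94, 12, 27], [104, 17, 27], [115, 25, 27]]
```

move_arm([
  [[0,0,-1,13,0,0,0],[0,6,-1,27,0,0,0],[0,12,-1,27,0,0,0],[0,17,-1,27,0,0,0],[0,24,-1,27,0,0,0],[0,27,-1,27,0,0,0],[0,31,-1,27,0,0,0],[0,37,-1,27,0,0,0],[0,44,-1,27,0,0,0],[0,52,-1,27,0,0,0]],
])

```text
clock: 3.95
tool_pos: [0.5414, 0.2421, 0.1454]
eef_rot: [0.985, 0.174, 0.0, 0.0]
contact_force: [0.2, -0.9, -0.3]
opening: 0.003
finger_force: 0.0
```

move_arm([
  [[0,10,2,0,0,0,0],[0,20,4,0,0,0,0],[0,31,8,0,0,0,0],[0,42,13,0,0,0,0],[0,46,16,0,0,0,0],[0,47,17,-10,0,0,0],[0,47,17,-30,0,0,0],[0,47,17,-50,0,0,0]],
])

```text
clock: 4.95
tool_pos: [0.5905, 0.2423, 0.1965]
eef_rot: [0.985, 0.174, -0.0, -0.0]
contact_force: [0.2, 0.7, 0.5]
opening: 0.009
finger_force: 0.0
```

```bash
cat >>h.py <<'E'
CC={"top":np.array([.5672,.1278]),"scene":np.array([.5635,.1307])}
OFF=np.radians([0,45,90,225,315])
def phase(n,pred=None,im=None):
    """pot angle from purple caps; returns (theta, inliers)"""
    A=[]
    for c,a,b in blobs(n,im):
        for z,off in(((.118 if n=="top" else .112),OFF[:1]),((.102 if n=="top" else .097),OFF[1:])):
            p=plane(n,c,z)[:2]-CC[n]
            if .085<np.hypot(*p)<.125:
                if (len(off)==1)!=(a>60): continue
                A.append((np.arctan2(p[1],p[0])-off,a))
    best=(-1,None)
    for offs,a in A:
        for t in offs:
            if pred is not None and abs((t-pred+np.pi)%(2*np.pi)-np.pi)>.6: continue
            d=[min(((o-t+np.pi)%(2*np.pi)-np.pi),key=abs) for o,_ in A]
            w=[x for x in d if abs(x)<.1]
            sc=len(w)-sum(abs(x) for x in w)+(3 if any(a2>60 and abs(x)<.1 for x,(o,a2) in zip(d,A)) else 0)
            if sc>best[0]: best=(sc,t+np.mean(w),len(w))
    return best
E
python3 - <<'E'
from h import *
for n,f in(("top","top0"),("scene","scene0")):
    b=phase(n,None,cv2.imread(f"pics/{f}.png")[:,:,::-1]);print(n,np.degrees(b[1]),b)
for i in range(3):
  for n in("scene","top"):
    t=r.get_state()["clock"];b=phase(n);print(n,round(t,3),None if b[1] is None else round(np.degrees(b[1])%360,1),b[0])
print(r.get_state()["tool_pos"])
E
```

```text
top -72.22177206805355 (np.float64(7.991076124899017), np.float64(-1.2605077142124086), 5)
scene -72.69272095206104 (np.float64(7.954526142737999), np.float64(-1.2687273228469322), 5)
scene 4.95 222.5 6.902945153848759
top 5.0 219.0 5.992081415511982
scene 5.05 217.2 7.88814640622218
top 5.1 214.2 5.97560924042676
scene 5.15 210.4 7.886131572196515
top 5.2 208.4 5.999025444786055
[0.5901244  0.24195874 0.19473898]
```

move_arm([
  [[0,0,0,-20,0,0,0],[0,0,0,-30,0,0,0],[0,0,0,-30,0,0,0],[0,0,0,-30,0,0,0],[0,0,0,-30,0,0,0],[0,0,0,-30,0,0,0],[0,0,0,-30,0,0,0],[0,0,0,-30,0,0,0],[0,0,0,-30,0,0,0],[0,0,0,-30,0,0,0]],
])

```text
clock: 6.5
tool_pos: [0.5908, 0.2421, 0.2254]
eef_rot: [0.985, 0.174, 0.0, 0.0]
contact_force: [-0.4, 0.5, -0.7]
opening: 0.007
finger_force: 0.0
```

```bash
cat >m.py <<'E'
from h import *
import sys
for i in range(int(sys.argv[1])):
  for n in sys.argv[2:]:
    t=r.get_state()["clock"];b=phase(n)
    print(n,round(t,3),None if b[1] is None else round(np.degrees(b[1])%360,1),round(b[0],2))
E
python3 m.py 1 scene top
```

```text
scene 6.5 143.5 7.93
top 6.55 141.4 3.0
```

move_arm([
  [[0,0,0,0,0,0,0],[0,0,0,0,0,0,0],[0,0,0,0,0,0,0],[0,0,0,0,0,0,0],[0,0,0,0,0,0,0],[0,0,0,0,0,0,0],[0,0,0,0,0,0,0],[0,0,0,0,0,0,0],[0,0,0,0,0,0,0],[0,0,0,0,0,0,0]],
])

```text
clock: 7.85
tool_pos: [0.5908, 0.2421, 0.2254]
eef_rot: [0.985, 0.174, 0.0, 0.0]
contact_force: [-0.2, 0.4, -0.4]
opening: 0.003
finger_force: 0.0
```

```bash
python3 m.py 1 scene top
```

```text
scene 7.85 85.3 7.92
top 7.9 128.7 1.0
```

move_arm([
  [[0,0,0,0,0,0,0],[0,0,0,0,0,0,0],[0,0,0,0,0,0,0],[0,0,0,0,0,0,0],[0,0,0,0,0,0,0],[0,0,0,0,0,0,0],[0,0,0,0,0,0,0],[0,0,0,0,0,0,0],[0,0,0,0,0,0,0],[0,0,0,0,0,0,0]],
])

```text
clock: 9.2
tool_pos: [0.5908, 0.2421, 0.2254]
eef_rot: [0.985, 0.174, 0.0, 0.0]
contact_force: [-0.1, 0.6, -0.2]
opening: 0.002
finger_force: 0.0
```

```bash
python3 m.py 1 scene top
```

```text
scene 9.2 38.1 6.85
top 9.25 305.4 1.99
```

move_arm([
  [[0,-6,0,0,0,0,1],[0,-20,1,0,0,0,3],[0,-40,2,0,0,0,6],[0,-65,3,0,0,0,9],[0,-90,4,0,0,0,12],[0,-115,5,0,0,0,15],[0,-135,6,0,0,0,18],[0,-147,6,0,0,0,20],[0,-151,6,0,0,0,20],[0,-151,6,0,0,0,20]],
])

```text
clock: 10.55
tool_pos: [0.4514, 0.185, 0.2255]
eef_rot: [1.0, 0.001, 0.0, -0.0]
contact_force: [0.2, 0.8, -0.1]
opening: 0.004
finger_force: 0.0
```

move_arm([
  [[0,0,0,0,0,0,0],[0,0,0,0,0,0,0],[0,0,0,0,0,0,0],[0,0,0,0,0,0,0],[0,0,0,0,0,0,0],[0,0,0,0,0,0,0],[0,0,0,0,0,0,0],[0,0,0,0,0,0,0],[0,0,0,0,0,0,0],[0,0,0,0,0,0,0]],
])

```text
clock: 11.8
tool_pos: [0.451, 0.1847, 0.2254]
eef_rot: [1.0, 0.0, -0.0, 0.0]
contact_force: [1.2, -0.1, 0.2]
opening: 0.004
finger_force: 0.0
```

```bash
python3 m.py 1 scene
```

```text
scene 11.8 328.5 8.84
```

move_arm([
  [[0,0,0,0,0,0,0],[0,0,0,0,0,0,0],[0,0,0,0,0,0,0],[0,0,0,0,0,0,0],[0,0,0,0,0,0,0],[0,0,0,0,0,0,0],[0,0,0,0,0,0,0],[0,0,0,0,0,0,0],[0,0,0,0,0,0,0],[0,0,0,0,0,0,0]],
])

```text
clock: 13.1
tool_pos: [0.451, 0.1847, 0.2254]
eef_rot: [1.0, 0.0, -0.0, 0.0]
contact_force: [-0.3, 0.0, 0.2]
opening: 0.005
finger_force: 0.0
```

```bash
python3 m.py 1 scene; python3 -c "
from h import *
s=r.get_state();print(s['tool_pos'],s['eef_rot'],s['q'])"
```

```text
scene 13.1 306.6 7.97
[0.45099763 0.18473746 0.22540879] [9.99999932e-01 3.66764546e-04 1.77450420e-05 2.42258321e-05] [-0.49119171  0.56203663  0.01207826  2.01368073 -0.01189339  0.56593113
 -2.04099492]
```

```bash
python3 - <<'E'
from h import *
cmd=np.array([.4510,.1847,.2254]);yaw=np.radians(-22)
P0=pushpos(np.radians(109),yaw,.2254,gap=.03)
print(P0,rows([P0],cmd,[1,0,0,0]))
E
```

```text
[0.47689044 0.21927133 0.2254    ] [[26, -35, 0]]
```

move_arm([
  [[0,3,-4,0,0,0,3],[0,10,-13,0,0,0,9],[0,18,-24,0,0,0,15],[0,24,-32,0,0,0,20],[0,26,-35,0,0,0,22],[0,26,-35,0,0,0,22],[0,26,-35,0,0,0,22],[0,26,-35,0,0,0,22],[0,26,-35,0,0,0,22],[0,26,-35,0,0,0,22]],
])

```text
clock: 14.4
tool_pos: [0.477, 0.2196, 0.2254]
eef_rot: [0.982, -0.19, 0.0, 0.0]
contact_force: [-1.2, 0.1, 0.7]
opening: 0.003
finger_force: 0.0
```

move_arm([
  [[0,0,0,3,0,0,0],[0,0,0,13,0,0,0],[0,0,0,28,0,0,0],[0,0,0,43,0,0,0],[0,0,0,58,0,0,0],[0,0,0,70,0,0,0],[0,0,0,78,0,0,0],[0,0,0,80,0,0,0],[0,0,0,80,0,0,0],[0,0,0,80,0,0,0]],
])

```text
clock: 15.65
tool_pos: [0.4773, 0.2199, 0.1458]
eef_rot: [0.982, -0.19, 0.0, -0.0]
contact_force: [-0.9, -0.2, 0.4]
opening: 0.006
finger_force: 0.0
```

```bash
python3 m.py 2 scene; python3 - <<'E'
from h import *
s=r.get_state();print(s["clock"],s["tool_pos"],s["eef_rot"],s["q"][-1])
np.save("stage.npy",np.r_[s["tool_pos"],s["eef_rot"]])
E
```

```text
scene 15.65 288.0 7.89
scene 15.7 287.4 6.97
15.75 [0.47723362 0.21987617 0.14578959] [ 9.81698260e-01 -1.90442450e-01  3.70782480e-04 -2.47458048e-04] -2.321453208884617
```

```bash
cat >>h.py <<'E'
def coast(t,t0,th0,w0,A,s=-1):  # speed w0>0, A + A*0.1333 w
    b=.1333*A; tau=np.minimum(t-t0,np.log(1+b*w0/A)/b); k=w0+A/b
    return th0+s*(k*(1-np.exp(-b*tau))/b-A/b*tau), k*np.exp(-b*tau)-A/b
E
python3 - <<'E'
from h import *
d=np.array([(4.95,222.5),(5.05,217.2),(5.15,210.4),(6.5,143.5),(7.85,85.3),(9.2,38.1),(11.8,-31.5),(13.1,-53.4),(15.65,-72.0),(15.7,-72.6)]);t,th=d[:,0],np.radians(d[:,1])
f=least_squares(lambda p:coast(t,4.95,p[0],p[1],p[2])[0]-th,[3.88,.93,.09]);print(f.x,np.degrees(f.fun).round(1))
A=f.x[2];print("w",[round(float(coast(x,0,0,2.3,A)[1]),2) for x in(2,6,8,9,10,11)], "stop",coast(99,0,0,2.3,A), np.log(1+.1333*2.3)/(.1333*A))
s=np.load("stage.npy");yaw=np.radians(-22);ph=np.radians(108.0)
P=[pushpos(ph,yaw,.146,gap=g) for g in(.022,.014,.007,.003)]
for w in(.3,.7,1.1,1.5,1.9,2.2,2.32,2.32):
    ph-=w*.125;P.append(pushpos(ph,yaw,.146));print(w,np.degrees(ph).round(1),end=" ")
pe=ph
# retreat: slow along rim radius, rising
a=np.arctan2(*(P[-1][:2]-C)[::-1]);print("end pusher ang",np.degrees(a),np.hypot(*(P[-1][:2]-C)))
for da,z in((5,.148),(2,.160),(0,.169)):
    a-=np.radians(da);P.append(np.r_[C+.107*np.array([np.cos(a),np.sin(a)]),z])
R=rows(P,s[:3],s[3:]);print(R[:10]);b=np.array(R[9]);print([(np.array(x)-b).tolist() for x in R[10:]])
E
```

```text
[3.87560826 0.95126418 0.08118606] [-0.4 -0.6  0.9  0.3  0.5 -1.1  0.2  0.3 -0.3  0.2]
w [2.09, 1.68, 1.49, 1.39, 1.29, 1.2] stop (np.float64(-27.1521467170883), np.float64(8.881784197001252e-16)) 24.710606464130652
0.3 105.9 0.7 100.8 1.1 93.0 1.5 82.2 1.9 68.6 2.2 52.9 2.32 36.2 2.32 19.6 end pusher ang 33.54021452195564 0.11847890107525473
[[7, -7, 0], [13, -12, 0], [19, -16, 0], [22, -19, 0], [27, -25, 0], [36, -33, 0], [50, -44, 0], [70, -55, 0], [97, -63, 0], [128, -65, 0]]
[[31, 7, 0], [56, 19, 0], [57, 34, -2], [60, 36, -14], [60, 36, -23]]
```

```bash
cat >ride.py <<'E'
# usage: ride.py init | ride.py nsnap mode(merge/ride/end)
from h import *
import sys,json
A=.0812;Z=.169
if sys.argv[1]=="init":
    s=np.load("stage.npy");R=Ro.from_quat(s[3:])
    c=s[:3]+R.apply(np.array([128+60,-65+36,-23])/1e3)
    json.dump(dict(cmd=c.tolist(),q=s[3:].tolist(),m=[]),open("st.json","w"));print(c);sys.exit()
S=json.load(open("st.json"));m=S["m"];q=S["q"];cmd=np.array(S["cmd"])
fit=None
def dofit():
    M=np.array(m);f=least_squares(lambda p:np.r_[(coast(M[:,0],M[0,0],p[0],p[1],A)[0]-M[:,1])/.012,(p[1]-2.27)/.1],[M[0,1],2.27])
    return (M[0,0],f.x[0],f.x[1]),np.degrees(f.fun[:-1]*.012).round(1)
for i in range(int(sys.argv[1])):
    t=r.get_state()["clock"];pred=coast(t,*dofit()[0],A)[0] if m else np.radians(150)
    b=phase("scene",pred)
    if b[1] is not None: m.append([t,float(pred+(b[1]-pred+np.pi)%(2*np.pi)-np.pi)]);print("meas",t,np.degrees(b[1]).round(1),round(b[0],2))
p,res=dofit();st=r.get_state();t0=st["clock"]
print("fit w0",round(p[2],3),"res",res,"w now",coast(t0,*p,A)[1].round(3),"pot now",np.degrees(coast(t0,*p,A)[0]).round(1),"cmd-meas mm",((cmd-st["tool_pos"])*1e3).round(1))
k=np.arange(1,11);T=t0+.125*k
if sys.argv[2]=="lead":T[-1]+=.025
th,w=coast(T,*p,A)
if sys.argv[2]=="merge":
    a0=np.arctan2(*(cmd[:2]-C)[::-1]);e=th[-1];a0+=2*np.pi*round((e-a0)/(2*np.pi))
    v=w[-1]*.125
    while a0<e+v*.5:a0+=2*np.pi
    n=2*(a0-e)/v;th=a0-v/(2*n)*np.maximum(0,k-(10-n))**2;print("merge rows",n)
P=np.c_[C[0]+.105*np.cos(th),C[1]+.105*np.sin(th),np.full(10,Z)]
R=rows(P,cmd,q);S["cmd"]=(cmd+Ro.from_quat(q).apply(np.array(R[-1])/1e3)).tolist();S["m"]=m
json.dump(S,open("st.json","w"))
print(json.dumps([[0]+x+[0,0,0] for x in R]))
E
python3 ride.py init
```

```text
[0.66242126 0.1764688  0.1689269 ]
```

move_arm([
  [[0,7,-7,0,0,0,0],[0,13,-12,0,0,0,0],[0,19,-16,0,0,0,0],[0,22,-19,0,0,0,0],[0,27,-25,0,0,0,0],[0,36,-33,0,0,0,0],[0,50,-44,0,0,0,0],[0,70,-55,0,0,0,0],[0,97,-63,0,0,0,0],[0,128,-65,0,0,0,0]],
])

```text
clock: 17.0
tool_pos: [0.6207, 0.2329, 0.1453]
eef_rot: [0.982, -0.19, -0.0, 0.0]
contact_force: [-1.6, -2.4, 0.6]
opening: 0.008
finger_force: 1.1
```

move_arm([
  [[0,31,7,0,0,0,0],[0,56,19,0,0,0,0],[0,57,34,-2,0,0,0],[0,60,36,-14,0,0,0],[0,60,36,-23,0,0,0]],
])

```text
clock: 17.62
tool_pos: [0.662, 0.1775, 0.1698]
eef_rot: [0.982, -0.19, 0.0, -0.001]
contact_force: [-1.0, 0.1, -0.2]
opening: 0.006
finger_force: 0.0
```

```bash
python3 ride.py 2 merge
```

```text
meas 17.625 -215.9 6.96
meas 17.675 135.6 7.86
fit w0 2.325 res [-0.9  0.9] w now 2.315 pot now 129.9 cmd-meas mm [-0.3 -1.7 -1.5]
merge rows 7.38262269837066
[[0, -1, 2, 0, 0, 0, 0], [0, -1, 2, 0, 0, 0, 0], [0, -1, 2, 0, 0, 0, 0], [0, 1, 4, 0, 0, 0, 0], [0, 6, 9, 0, 0, 0, 0], [0, 13, 18, 0, 0, 0, 0], [0, 22, 31, 0, 0, 0, 0], [0, 29, 48, 0, 0, 0, 0], [0, 34, 70, 0, 0, 0, 0], [0, 33, 97, 0, 0, 0, 0]]
```

move_arm([
  [[0,-1,2,0,0,0,0],[0,-1,2,0,0,0,0],[0,-1,2,0,0,0,0],[0,1,4,0,0,0,0],[0,6,9,0,0,0,0],[0,13,18,0,0,0,0],[0,22,31,0,0,0,0],[0,29,48,0,0,0,0],[0,34,70,0,0,0,0],[0,33,97,0,0,0,0]],
])

```text
clock: 18.98
tool_pos: [0.6564, 0.0719, 0.1684]
eef_rot: [0.982, -0.191, 0.0, 0.0]
contact_force: [-0.9, -0.6, -0.0]
opening: 0.003
finger_force: 0.0
```

```bash
python3 ride.py 1 lead
```

```text
meas 18.975 -41.2 7.86
fit w0 2.457 res [-0.8  0.7  0.1] w now 2.307 pot now -47.7 cmd-meas mm [2.3 7.9 0.4]
[[0, -26, 54, 0, 0, 0, 0], [0, -49, 73, 0, 0, 0, 0], [0, -77, 85, 0, 0, 0, 0], [0, -106, 88, 0, 0, 0, 0], [0, -135, 84, 0, 0, 0, 0], [0, -161, 71, 0, 0, 0, 0], [0, -183, 52, 0, 0, 0, 0], [0, -199, 28, 0, 0, 0, 0], [0, -208, 1, 0, 0, 0, 0], [0, -208, -34, 0, 0, 0, 0]]
```

move_arm([
  [[0,-26,54,0,0,0,0],[0,-49,73,0,0,0,0],[0,-77,85,0,0,0,0],[0,-106,88,0,0,0,0],[0,-135,84,0,0,0,0],[0,-161,71,0,0,0,0],[0,-183,52,0,0,0,0],[0,-199,28,0,0,0,0],[0,-208,1,0,0,0,0],[0,-208,-34,0,0,0,0]],
])

```text
clock: 20.27
tool_pos: [0.4758, 0.1835, 0.1687]
eef_rot: [0.982, -0.191, -0.0, 0.0]
contact_force: [0.7, 0.6, -0.8]
opening: 0.005
finger_force: 0.0
```

```bash
python3 ride.py 1 lead; python3 -c "
import json;print(json.load(open('st.json'))['m'])"
```

```text
meas 20.275 -211.7 7.9
fit w0 2.478 res [-0.4  1.  -1.2  0.7] w now 2.19 pot now -217.3 cmd-meas mm [-1.9 -6.5 -0. ]
[[0, 14, -37, 0, 0, 0, 0], [0, 32, -59, 0, 0, 0, 0], [0, 55, -75, 0, 0, 0, 0], [0, 81, -85, 0, 0, 0, 0], [0, 109, -88, 0, 0, 0, 0], [0, 136, -83, 0, 0, 0, 0], [0, 161, -71, 0, 0, 0, 0], [0, 182, -53, 0, 0, 0, 0], [0, 197, -31, 0, 0, 0, 0], [0, 208, 0, 0, 0, 0, 0]]
[[17.625, 2.5153769415146936], [17.675, 2.367285744790621], [18.975, -0.7182962010971639], [20.275, -3.6945283757021543]]
```

move_arm([
  [[0,14,-37,0,0,0,0],[0,32,-59,0,0,0,0],[0,55,-75,0,0,0,0],[0,81,-85,0,0,0,0],[0,109,-88,0,0,0,0],[0,136,-83,0,0,0,0],[0,161,-71,0,0,0,0],[0,182,-53,0,0,0,0],[0,197,-31,0,0,0,0],[0,208,0,0,0,0,0]],
])

```text
clock: 21.58
tool_pos: [0.6696, 0.1047, 0.1683]
eef_rot: [0.982, -0.19, 0.0, -0.0]
contact_force: [-0.3, -0.5, 0.9]
opening: 0.012
finger_force: 0.0
```

```bash
python3 ride.py 1 ride
```

```text
meas 21.575 -369.9 7.88
fit w0 2.479 res [-0.4  1.  -1.3  0.5  0.1] w now 2.056 pot now -375.6 cmd-meas mm [0.2 9.  0.4]
[[0, 0, 33, 0, 0, 0, 0], [0, -7, 58, 0, 0, 0, 0], [0, -21, 81, 0, 0, 0, 0], [0, -39, 100, 0, 0, 0, 0], [0, -62, 113, 0, 0, 0, 0], [0, -86, 121, 0, 0, 0, 0], [0, -112, 122, 0, 0, 0, 0], [0, -137, 117, 0, 0, 0, 0], [0, -160, 106, 0, 0, 0, 0], [0, -180, 90, 0, 0, 0, 0]]
```

move_arm([
  [[0,0,33,0,0,0,0],[0,-7,58,0,0,0,0],[0,-21,81,0,0,0,0],[0,-39,100,0,0,0,0],[0,-62,113,0,0,0,0],[0,-86,121,0,0,0,0],[0,-112,122,0,0,0,0],[0,-137,117,0,0,0,0],[0,-160,106,0,0,0,0],[0,-180,90,0,0,0,0]],
])

```text
clock: 22.88
tool_pos: [0.4679, 0.0893, 0.1687]
eef_rot: [0.982, -0.191, 0.0, 0.0]
contact_force: [1.1, -0.5, 0.0]
opening: 0.006
finger_force: 0.0
```

```bash
python3 ride.py 0 ride
```

```text
fit w0 2.479 res [-0.4  1.  -1.3  0.5  0.1] w now 1.928 pot now -518.3 cmd-meas mm [1.  0.2 0. ]
[[0, -15, -20, 0, 0, 0, 0], [0, -25, -43, 0, 0, 0, 0], [0, -29, -68, 0, 0, 0, 0], [0, -27, -92, 0, 0, 0, 0], [0, -20, -116, 0, 0, 0, 0], [0, -7, -137, 0, 0, 0, 0], [0, 10, -154, 0, 0, 0, 0], [0, 30, -167, 0, 0, 0, 0], [0, 52, -175, 0, 0, 0, 0], [0, 76, -178, 0, 0, 0, 0]]
```

move_arm([
  [[0,-15,-20,0,0,0,0],[0,-25,-43,0,0,0,0],[0,-29,-68,0,0,0,0],[0,-27,-92,0,0,0,0],[0,-20,-116,0,0,0,0],[0,-7,-137,0,0,0,0],[0,10,-154,0,0,0,0],[0,30,-167,0,0,0,0],[0,52,-175,0,0,0,0],[0,76,-178,0,0,0,0]],
])

```text
clock: 24.12
tool_pos: [0.6063, 0.2265, 0.1685]
eef_rot: [0.982, -0.19, -0.0, -0.0]
contact_force: [0.2, -0.3, 1.0]
opening: 0.007
finger_force: 0.0
```

```bash
python3 ride.py 1 ride
```

```text
meas 24.125 66.5 6.94
fit w0 2.483 res [-0.1  1.2 -1.3  0.2 -0.5  0.5] w now 1.8 pot now -658.2 cmd-meas mm [-4.1  2.2  0.2]
[[0, 34, 6, 0, 0, 0, 0], [0, 55, 16, 0, 0, 0, 0], [0, 74, 30, 0, 0, 0, 0], [0, 88, 48, 0, 0, 0, 0], [0, 98, 69, 0, 0, 0, 0], [0, 104, 91, 0, 0, 0, 0], [0, 105, 113, 0, 0, 0, 0], [0, 101, 135, 0, 0, 0, 0], [0, 92, 156, 0, 0, 0, 0], [0, 80, 174, 0, 0, 0, 0]]
```

move_arm([
  [[0,34,6,0,0,0,0],[0,55,16,0,0,0,0],[0,74,30,0,0,0,0],[0,88,48,0,0,0,0],[0,98,69,0,0,0,0],[0,104,91,0,0,0,0],[0,105,113,0,0,0,0],[0,101,135,0,0,0,0],[0,92,156,0,0,0,0],[0,80,174,0,0,0,0]],
])

```text
clock: 25.42
tool_pos: [0.6135, 0.0334, 0.1686]
eef_rot: [0.982, -0.191, -0.0, 0.0]
contact_force: [0.3, -0.2, -0.5]
opening: 0.003
finger_force: 0.0
```

```bash
python3 ride.py 0 ride
```

```text
fit w0 2.483 res [-0.1  1.2 -1.3  0.2 -0.5  0.5] w now 1.675 pot now -782.6 cmd-meas mm [1.5 1.5 0.2]
[[0, -16, 15, 0, 0, 0, 0], [0, -35, 26, 0, 0, 0, 0], [0, -55, 33, 0, 0, 0, 0], [0, -76, 36, 0, 0, 0, 0], [0, -97, 35, 0, 0, 0, 0], [0, -118, 29, 0, 0, 0, 0], [0, -136, 20, 0, 0, 0, 0], [0, -153, 7, 0, 0, 0, 0], [0, -166, -8, 0, 0, 0, 0], [0, -176, -26, 0, 0, 0, 0]]
```

move_arm([
  [[0,-16,15,0,0,0,0],[0,-35,26,0,0,0,0],[0,-55,33,0,0,0,0],[0,-76,36,0,0,0,0],[0,-97,35,0,0,0,0],[0,-118,29,0,0,0,0],[0,-136,20,0,0,0,0],[0,-153,7,0,0,0,0],[0,-166,-8,0,0,0,0],[0,-176,-26,0,0,0,0]],
])

```text
clock: 26.68
tool_pos: [0.4601, 0.1247, 0.1688]
eef_rot: [0.982, -0.19, -0.0, 0.0]
contact_force: [0.5, -0.5, -0.3]
opening: 0.002
finger_force: 0.0
```

```bash
python3 ride.py 1 ride
```

```text
meas 26.675 -176.5 7.89
fit w0 2.481 res [-0.3  1.  -1.3  0.3 -0.2  1.2 -0.7] w now 1.544 pot now -901.6 cmd-meas mm [ 1.6 -3.5  0.1]
[[0, -8, -26, 0, 0, 0, 0], [0, -9, -45, 0, 0, 0, 0], [0, -7, -65, 0, 0, 0, 0], [0, -1, -84, 0, 0, 0, 0], [0, 9, -101, 0, 0, 0, 0], [0, 21, -116, 0, 0, 0, 0], [0, 36, -129, 0, 0, 0, 0], [0, 52, -138, 0, 0, 0, 0], [0, 70, -144, 0, 0, 0, 0], [0, 88, -147, 0, 0, 0, 0]]
```

move_arm([
  [[0,-8,-26,0,0,0,0],[0,-9,-45,0,0,0,0],[0,-7,-65,0,0,0,0],[0,-1,-84,0,0,0,0],[0,9,-101,0,0,0,0],[0,21,-116,0,0,0,0],[0,36,-129,0,0,0,0],[0,52,-138,0,0,0,0],[0,70,-144,0,0,0,0],[0,88,-147,0,0,0,0]],
])

```text
clock: 27.98
tool_pos: [0.5986, 0.2277, 0.1684]
eef_rot: [0.982, -0.19, 0.0, 0.0]
contact_force: [0.3, -0.7, -0.6]
opening: 0.007
finger_force: 0.0
```

```bash
python3 ride.py 0 ride
```

```text
fit w0 2.481 res [-0.3  1.  -1.3  0.3 -0.2  1.2 -0.7] w now 1.423 pot now -1007.8 cmd-meas mm [-0.5  0.5  0.5]
[[0, 19, 0, 0, 0, 0, 0], [0, 37, 3, 0, 0, 0, 0], [0, 54, 10, 0, 0, 0, 0], [0, 70, 19, 0, 0, 0, 0], [0, 83, 31, 0, 0, 0, 0], [0, 94, 45, 0, 0, 0, 0], [0, 103, 60, 0, 0, 0, 0], [0, 109, 76, 0, 0, 0, 0], [0, 112, 94, 0, 0, 0, 0], [0, 113, 111, 0, 0, 0, 0]]
```

move_arm([
  [[0,19,0,0,0,0,0],[0,37,3,0,0,0,0],[0,54,10,0,0,0,0],[0,70,19,0,0,0,0],[0,83,31,0,0,0,0],[0,94,45,0,0,0,0],[0,103,60,0,0,0,0],[0,109,76,0,0,0,0],[0,112,94,0,0,0,0],[0,113,111,0,0,0,0]],
])

```text
clock: 29.22
tool_pos: [0.6606, 0.0816, 0.1685]
eef_rot: [0.982, -0.191, -0.0, 0.0]
contact_force: [0.3, -0.2, 0.0]
opening: 0.006
finger_force: 0.0
```

```bash
python3 m.py 1 scene; python3 -c "
from h import *
s=r.get_state()['tool_pos'];print(s)"
```

```text
scene 29.225 334.8 6.85
[0.65984437 0.078237   0.16853491]
```

move_arm([
  [[0,-2,12,-10,0,0,0],[0,-4,20,-30,0,0,0],[0,-4,22,-55,0,0,0],[0,-4,22,-80,0,0,0],[0,-4,22,-100,0,0,0],[0,-4,22,-110,0,0,0],[0,-4,22,-110,0,0,0],[0,-4,22,-110,0,0,0],[0,-4,22,-110,0,0,0],[0,-4,22,-110,0,0,0]],
])

```text
clock: 30.52
tool_pos: [0.649, 0.064, 0.2778]
eef_rot: [0.982, -0.19, -0.001, 0.0]
contact_force: [-0.4, 0.0, 0.3]
opening: 0.005
finger_force: 0.0
```

move_arm([
  [[0,0,0,0,0,0,0],[0,0,0,0,0,0,0],[0,0,0,0,0,0,0],[0,0,0,0,0,0,0],[0,0,0,0,0,0,0],[0,0,0,0,0,0,0],[0,0,0,0,0,0,0],[0,0,0,0,0,0,0],[0,0,0,0,0,0,0],[0,0,0,0,0,0,0]],
])

```text
clock: 31.78
tool_pos: [0.6493, 0.064, 0.2784]
eef_rot: [0.982, -0.19, 0.0, 0.0]
contact_force: [0.2, -1.0, 0.4]
opening: 0.004
finger_force: 0.0
```

move_arm([
  [[0,0,0,0,0,0,0],[0,0,0,0,0,0,0],[0,0,0,0,0,0,0],[0,0,0,0,0,0,0],[0,0,0,0,0,0,0],[0,0,0,0,0,0,0],[0,0,0,0,0,0,0],[0,0,0,0,0,0,0],[0,0,0,0,0,0,0],[0,0,0,0,0,0,0]],
])

```text
clock: 33.02
tool_pos: [0.6493, 0.064, 0.2784]
eef_rot: [0.982, -0.19, 0.0, 0.0]
contact_force: [0.2, -0.4, -0.3]
opening: 0.011
finger_force: 0.0
```

move_arm([
  [[0,0,0,0,0,0,0],[0,0,0,0,0,0,0],[0,0,0,0,0,0,0],[0,0,0,0,0,0,0],[0,0,0,0,0,0,0],[0,0,0,0,0,0,0],[0,0,0,0,0,0,0],[0,0,0,0,0,0,0],[0,0,0,0,0,0,0],[0,0,0,0,0,0,0]],
])

```text
clock: 34.28
tool_pos: [0.6493, 0.0641, 0.2784]
eef_rot: [0.982, -0.19, 0.0, 0.0]
contact_force: [0.5, -0.5, 0.3]
opening: 0.006
finger_force: 0.0
```

move_arm([
  [[0,0,0,0,0,0,0],[0,0,0,0,0,0,0],[0,0,0,0,0,0,0],[0,0,0,0,0,0,0],[0,0,0,0,0,0,0],[0,0,0,0,0,0,0],[0,0,0,0,0,0,0],[0,0,0,0,0,0,0],[0,0,0,0,0,0,0],[0,0,0,0,0,0,0]],
])

```text
clock: 35.52
tool_pos: [0.6493, 0.064, 0.2784]
eef_rot: [0.982, -0.19, 0.0, 0.0]
contact_force: [0.2, 0.5, -0.3]
opening: 0.007
finger_force: 0.0
```

move_arm([
  [[0,0,0,0,0,0,0],[0,0,0,0,0,0,0],[0,0,0,0,0,0,0],[0,0,0,0,0,0,0],[0,0,0,0,0,0,0],[0,0,0,0,0,0,0],[0,0,0,0,0,0,0],[0,0,0,0,0,0,0],[0,0,0,0,0,0,0],[0,0,0,0,0,0,0]],
])

```text
clock: 36.78
tool_pos: [0.6493, 0.064, 0.2784]
eef_rot: [0.982, -0.19, 0.0, 0.0]
contact_force: [0.1, -0.4, -0.7]
opening: 0.003
finger_force: 0.0
```

move_arm([
  [[0,0,0,0,0,0,0],[0,0,0,0,0,0,0],[0,0,0,0,0,0,0],[0,0,0,0,0,0,0],[0,0,0,0,0,0,0],[0,0,0,0,0,0,0],[0,0,0,0,0,0,0],[0,0,0,0,0,0,0],[0,0,0,0,0,0,0],[0,0,0,0,0,0,0]],
])

```text
clock: 38.02
tool_pos: [0.6493, 0.064, 0.2784]
eef_rot: [0.982, -0.19, 0.0, 0.0]
contact_force: [-0.1, 0.0, 0.2]
opening: 0.005
finger_force: 0.0
```

```bash
python3 m.py 1 scene
```

```text
scene 38.025 242.5 7.92
```

move_arm([
  [[0,5,10,0,0,0,0],[0,14,35,0,0,0,0],[0,27,67,0,0,0,0],[0,41,101,0,0,0,0],[0,54,135,0,0,0,0],[0,68,169,0,0,0,0],[0,81,200,0,0,0,0],[0,90,222,0,0,0,0],[0,94,232,0,0,0,0],[0,94,232,0,0,0,0]],
])

```text
clock: 39.33
tool_pos: [0.6497, -0.1864, 0.2783]
eef_rot: [0.982, -0.191, -0.0, -0.0]
contact_force: [0.2, 1.3, 0.2]
opening: 0.01
finger_force: 0.0
```

move_arm([
  [[0,0,0,0,0,0,0],[0,0,0,0,0,0,0],[0,0,0,0,0,0,0],[0,0,0,0,0,0,0],[0,0,0,0,0,0,0],[0,0,0,0,0,0,0],[0,0,0,0,0,0,0],[0,0,0,0,0,0,0],[0,0,0,0,0,0,0],[0,0,0,0,0,0,0]],
])

```text
clock: 40.58
tool_pos: [0.6497, -0.1863, 0.2784]
eef_rot: [0.982, -0.19, 0.0, 0.0]
contact_force: [-0.3, -0.7, -0.1]
opening: 0.009
finger_force: 0.0
```

move_arm([
  [[0,0,0,0,0,0,0],[0,0,0,0,0,0,0],[0,0,0,0,0,0,0],[0,0,0,0,0,0,0],[0,0,0,0,0,0,0],[0,0,0,0,0,0,0],[0,0,0,0,0,0,0],[0,0,0,0,0,0,0],[0,0,0,0,0,0,0],[0,0,0,0,0,0,0]],
])

```text
clock: 41.82
tool_pos: [0.6497, -0.1863, 0.2785]
eef_rot: [0.982, -0.19, 0.0, 0.0]
contact_force: [0.4, -0.6, -0.9]
opening: 0.004
finger_force: 0.0
```

move_arm([
  [[0,0,0,0,0,0,0],[0,0,0,0,0,0,0],[0,0,0,0,0,0,0],[0,0,0,0,0,0,0],[0,0,0,0,0,0,0],[0,0,0,0,0,0,0],[0,0,0,0,0,0,0],[0,0,0,0,0,0,0],[0,0,0,0,0,0,0],[0,0,0,0,0,0,0]],
])

```text
clock: 43.08
tool_pos: [0.6497, -0.1863, 0.2785]
eef_rot: [0.982, -0.19, 0.0, 0.0]
contact_force: [-1.1, -0.5, -0.5]
opening: 0.002
finger_force: 0.0
```

move_arm([
  [[0,0,0,0,0,0,0],[0,0,0,0,0,0,0],[0,0,0,0,0,0,0],[0,0,0,0,0,0,0],[0,0,0,0,0,0,0],[0,0,0,0,0,0,0],[0,0,0,0,0,0,0],[0,0,0,0,0,0,0],[0,0,0,0,0,0,0],[0,0,0,0,0,0,0]],
])

```text
clock: 44.32
tool_pos: [0.6497, -0.1863, 0.2784]
eef_rot: [0.982, -0.19, 0.0, 0.0]
contact_force: [-0.9, -0.9, 0.5]
opening: 0.006
finger_force: 0.0
```

```bash
python3 m.py 1 scene
```

```text
scene 44.325 157.4 7.97
```

move_arm([
  [[0,0,0,0,0,0,0],[0,0,0,0,0,0,0],[0,0,0,0,0,0,0],[0,0,0,0,0,0,0],[0,0,0,0,0,0,0],[0,0,0,0,0,0,0],[0,0,0,0,0,0,0],[0,0,0,0,0,0,0],[0,0,0,0,0,0,0],[0,0,0,0,0,0,0]],
])

```text
clock: 45.62
tool_pos: [0.6497, -0.1863, 0.2784]
eef_rot: [0.982, -0.19, 0.0, 0.0]
contact_force: [0.1, 0.2, 0.5]
opening: 0.003
finger_force: 0.0
```

```bash
python3 m.py 1 scene
```

```text
scene 45.625 157.6 7.98
```

move_arm([
  [[0,0,0,0,0,0,0],[0,0,0,0,0,0,0],[0,0,0,0,0,0,0],[0,0,0,0,0,0,0],[0,0,0,0,0,0,0],[0,0,0,0,0,0,0],[0,0,0,0,0,0,0],[0,0,0,0,0,0,0],[0,0,0,0,0,0,0],[0,0,0,0,0,0,0]],
])

```text
clock: 46.92
tool_pos: [0.6497, -0.1863, 0.2785]
eef_rot: [0.982, -0.19, 0.0, 0.0]
contact_force: [-0.3, 0.1, 0.7]
opening: 0.003
finger_force: 0.0
```

```bash
python3 m.py 3 scene; python3 -c "
from h import *
a=r.snapshot('scene');cv2.imwrite('pics/e.png',a[:,:,::-1])"
```

```text
scene 46.925 157.2 7.97
scene 46.975 157.0 7.95
scene 47.025 157.0 7.95
```

View pics/e.png

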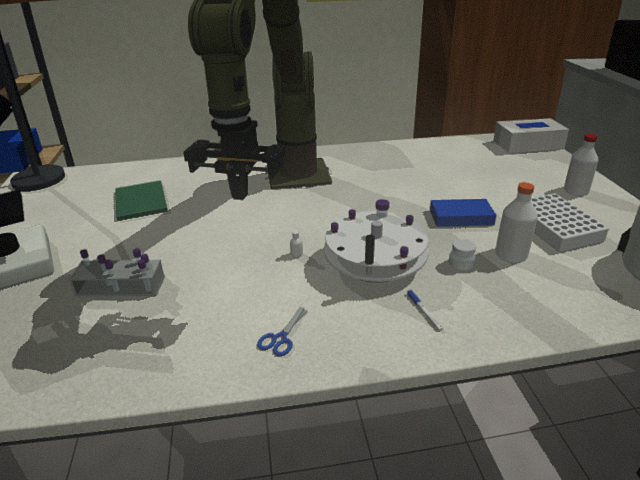

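The final picture shows the rotor at rest, with the pot at (382,205) and the handle at (370,250). The gripper is clear at (235,180), and the bystanders are where they were in the first picture. I'm handing the job in.

```bash
python3 -c "
from plant import r
print(r.finish_job())"
```

```text
the job is handed in; nothing more can be done
None
```

Job handed in at about 47 s, no verdict returned: after a slow test push to learn the drag, I pushed the carousel to about 2.48 rad/s (estimated; the limit is 2.51), then followed the pot cap for about 9 s (within about 6 mm at the points I checked) while it coasted above 1.3 rad/s, and it is now at a standstill with the gripper clear and nothing else visibly moved.

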